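Unlock and lift the hanging bell off its peg, seat and charge it

ROBOT

A 7-joint arm with a two-finger parallel gripper is mounted at the origin on a cart in front of the work surface, level with it; the furniture and walls round the work are solid. World frame = base frame: x ahead of the robot, y to its left, z up, the work surface at z = 0. Lengths are in m, angles in rad, forces in N, time in s.
With the tool pointing down it reaches from about 0.4 to 0.85 m from the base axis. Payload 10.4 kg.
Tool frame: the origin (TCP) lies at the very end of the fingers, on their centre line; the grasp point (between the pads) lies 19 mm behind it; z points along the fingers, y is the line along which they close (so a half turn about z gives the same grasp; the last joint's range is limited). The gripper opens to 87 mm and grips with 3 to 60 N. Pads are 19 mm wide; open, the fingers measure 117 mm over their backs; the gripper's body (75 mm by 190 mm) begins 51 mm behind the grasp point.
Start: joints at [-1.252, 0.332, -0.065, 1.46, 0.022, 1.35, -0.088], TCP at [0.209, 0.589, 0.223] pointing down, gripper open.
Joint ranges: [-2.6, 2.6], [-0.5, 2.12], [-1.47, 1.34], [0.16, 2.42], [-1.27, 4.41], [0.06, 2.06], [-2.6, 2.6]. Speed limits (rad/s): [2.22, 2.22, 2.79, 2.79, 3.14, 3.14, 3.14].

INTERFACE

Orientations are given as a unit quaternion [x, y, z, w].
In Python, from bench import read_state, cams, workorder gives the robot as it stands.
- The arm moves only by the shell command python3 -m crank 'ROWS' [FORCE]. ROWS is text: rows parted by semicolons, each of 5 numbers parted by spaces: the shift along the tool's x, y, z scaled (see below), then the turn about the tool's z scaled (see below), then the opening, from -1 (shut) to 1 (fully open). In form: dx dy dz yaw jaw; .... A call has 1 to 10 rows; each row shifts and turns the commanded pose from where the row before left it, along the tool's axes as they then stand; what a row does not reach is not made up. The controller multiplies each number of a shift by 200 mm and each number of a turn by 90 degrees. A row lasts 1/10 s, in which the tool goes at most 50 mm and 8.59 degrees, less where a joint would pass 70% of its speed; a pose out of reach is approached as far as the arm can. A call with a number of a shift or a turn outside -1 to 1 is refused whole. A call with a gripper value outside its range is refused whole. The fingers move at their own pace and stop on an object; FORCE is the grip in N (left out, the last holds). Time passes only in rows, so rows that do not move let the fingers close. It gives the time, the measured TCP pose, the force, the opening and the grip force at its end, in the units of the state.
- read_state(): the state, without advancing time (a new reading comes with each control period).
- cams.camera(name): name is "scene" or "top" or "wrist"; returns a dict with "img" (384x512x3 uint8, blue, green, red), "K" (3x3 intrinsics, pixels), "xyz" and "attitude" of the camera in the world; the wrist camera has in their place "mount" (4x4, takes a point from camera to tool coordinates, whose origin is the TCP and whose axes are the flange's). Camera axes: x right, y down, z forward; pixel columns grow to the right and rows downward; lengths in m; the calibration is good to about 2 mm. A picture is of the moment at which its call begins: read the wrist's pose just before it. There is no depth.
- workorder.close_job(): hands the job in; it is judged then, once.
The state is a dict: "time": time; "joint_positions": joint angles; "joint_vel": joint speeds; "joint_torque": joint torques, N m; "ee_pos": TCP position; "eef_rot": TCP orientation; "ft_force": force on the tool from outside, world axes, zero at the start; "torque": the same for the moment, N m; "width": finger opening in m; "grip_force": force on a finger pad.
Only numpy, scipy, OpenCV 4.12 (cv2) and the standard library are available. Lean on these libraries where they do the work, as an engineer would, in place of code of your own. Each camera call takes 0.05 s, during which the arm holds its last target. There are 200 camera calls.

TASK

The sealing bell hangs on its parking peg, locked by a cross pin hidden inside it. Without forcing it, turn it anticlockwise (seen from above) by its bar until a light lift tells you the pin has found the slot, lift it up and off the peg, and set it fully down over the round boss of the blue charging station. With the bell seated, squeeze the station's red trigger all the way in, hold it for about half a second and let it spring back; keep the bell upright and leave the other things where they are.

Things in the scene. Friction and masses are not known exactly. Their poses are not given: they have to be found in the camera images.
- bell: Sealing bell: aluminium cap, open below, 64 mm diameter, 60 mm high, blue band low on its skirt, 0.28 kg. Origin: centre of its lower rim, z up. Inside: bore 56 mm diameter, roof 54 mm above the origin on which it hangs on the peg's top, and, 30 to 36 mm above the origin, a collar with a 21 mm hole and a 12 mm wide slot right across along the bell's x.
- bell_bar (a point): Centre of the flat top of the black bar grip on the bell, 88 mm above the bell's origin. The bar is 52 mm long (bell's x), 14 mm thick (y) and 28 mm high, standing on the bell's top.
- park_stand: Parking stand, fixed: round dark steel foot 92 mm diameter, 12 mm high, with an upright peg 16 mm thick, its top 100 mm above the origin (centre of the foot's underside). Hung up, the bell's rim is 46 mm above the origin. Raised by 60 mm it is clear of the peg.
- peg_top (a point): Top of the peg. 10 mm below it a hidden level cross pin, 6 mm square, 44 mm long, runs through the peg, its direction unknown: 22 to 75 degrees anticlockwise (from above) of the bell's bar as it hangs at the start. The bell can rise only about 5 mm until its collar meets the pin, unless its bar is in line with the pin within about 6 degrees.
- charge_station: Charging station, fixed: blue base plate 110 mm (x) by 230 mm (y), 12 mm thick. Origin: centre of its underside, z up. At y = +65 mm a round steel boss in a black gasket; at y = -70 mm an upright black fixed grip with a red sprung trigger lever on its -y side; at x = +40 mm, y = 0 a small gauge, 61 mm high.
- seat (a point): Centre of the boss's foot, on the plate's top. The boss is 51 mm in diameter, 10 mm high, its upper 4 mm conical; the bell goes over it, turned any way, and when fully down its rim rests on the plate with its origin at this point.
- grip_top (a point): Centre of the flat top of the fixed grip, 95 mm above the bench. The grip is 22 mm thick along the station's y and 30 to 34 mm wide along x.
- trigger_pad (a point): Middle of the outer face (towards the station's -y) of the red trigger lever, 82 mm above the bench; the lever is 20 mm wide (x), 10 mm thick, its top 92 mm above the bench. At rest the grip's far face and this face are about 44 mm apart; squeezed fully the pad has moved about 10 mm towards the grip.
- trigger (a joint): Angle of the trigger lever about the hinge at its foot, rad: 0 at rest, 0.16 squeezed fully against its stop. A spring returns it; fully squeezed it takes about 8 N at the pad.
- seal_tin: Bystander: closed white round tin, 66 mm diameter, 30 mm high. Origin: centre of its underside.
- leak_plug_0: Bystander: cream knurled plug, 27 mm diameter, 26 mm high. Origin: centre of its underside.
- leak_plug_1: Bystander: light grey knurled plug, 27 mm diameter, 26 mm high. Origin: centre of its underside.
- marker: Bystander: black and white marker pen lying down, 127 mm long, 15 mm thick, along its y. Origin: centre of its underside.
- tweezers: Bystander: steel tweezers lying down, 118 mm long, 10 mm high, along their y. Origin: centre of its underside.
- cup_06: Bystander: open grey turned cup, 92 mm diameter, 68 mm high. Origin: centre of its underside.
- nest_fixture: Bystander: blue fixture block 45 x 70 mm with two pins, 30 mm high. Origin: centre of its underside.
Mind the look-alikes: they are no part of the job. Leave any brown or pink look-alike of the park_stand alone.

How it is judged:
By the outcome, as a careful person would: the job done as asked, in the order asked, and still so for the second after the job is handed in, with the robot touching nothing.
It also fails if it takes over 54 s, if anything falls off the work surface, if the arm or the gripper's body presses on something with over 40 N, if the wrist force passes 120 N, or if a joint passes its speed limit or range.

## Working session

There is one attempt and no reset: what is moved stays moved. The work goes in short steps, Python scripts to look and compute and a shell command to move; the robot and the scene stay as the last step left them, time stands still between calls to the robot, and variables do not carry over. Pictures are saved under pics/ and viewed, at most 13 in all, crops included, and the job is handed in when it is done.

```bash
mkdir -p pics; cat > h.py <<'E'
import numpy as np, cv2
from bench import read_state, cams, workorder
from scipy.spatial.transform import Rotation as R
def snap(n,f):
    s=read_state(); c=cams.camera(n); cv2.imwrite('pics/'+f,c['img'])
    if 'xyz' in c:
        a=np.array(c['attitude'],float); r=a if a.shape==(3,3) else R.from_quat(a).as_matrix(); p=np.array(c['xyz'])
    else:
        m=np.array(c['mount']); q=R.from_quat(s['eef_rot']).as_matrix(); r=q@m[:3,:3]; p=q@m[:3,3]+np.array(s['ee_pos'])
    np.savez('pics/'+f+'.npz',K=c['K'],r=r,p=p); return c['img']
def ray(f,u,v):
    d=np.load('pics/'+f+'.npz'); w=d['r']@np.linalg.inv(d['K'])@[u,v,1]; return d['p'],w
def atz(f,u,v,z):
    p,w=ray(f,u,v); return p+w*(z-p[2])/w[2]
def proj(f,X):
    d=np.load('pics/'+f+'.npz'); q=d['K']@d['r'].T@(np.array(X)-d['p']); return q[:2]/q[2]
def tri(*o):
    A=0;b=0
    for f,u,v in o:
        p,w=ray(f,u,v); w=w/np.linalg.norm(w); M=np.eye(3)-np.outer(w,w); A=A+M; b=b+M@p
    return np.linalg.solve(A,b)
E
python3 - <<'E'
from h import *
a=snap('top','top.png'); b=snap('scene','scene.png')
for f in('top.png','scene.png'):
    d=np.load('pics/'+f+'.npz');print(d['p'],d['r'].round(2).tolist(),d['K'].tolist())
for n,i in(('top',a),('scene',b)): cv2.imwrite('pics/%s_b.png'%n,cv2.resize(i,(800,600),interpolation=cv2.INTER_CUBIC))
print(read_state())
E
```

```text
[0.33147383 0.02729491 1.28111421] [[-0.01, -0.99, 0.17], [-1.0, 0.01, -0.01], [0.01, -0.17, -0.99]] [[360.1958228170605, 0.0, 253.65536279705765], [0.0, 360.1958228170605, 190.33039514054795], [0.0, 0.0, 1.0]]
[-0.09552581 -0.96654017  1.17008013] [[0.86, -0.33, 0.39], [-0.51, -0.58, 0.63], [0.01, -0.74, -0.67]] [[455.0622612542821, 0.0, 262.1794926762033], [0.0, 455.0622612542821, 194.93033115771783], [0.0, 0.0, 1.0]]
{'time': 0.1, 'joint_positions': array([-1.25158932,  0.33284138, -0.06471735,  1.46083776,  0.02161346,
        1.34987845, -0.08851047]), 'joint_vel': array([ 0.00056423,  0.0006909 ,  0.00061781, -0.00178964, -0.00031661,
       -0.00093938, -0.00061163]), 'joint_torque': array([ 5.31198857e-04, -6.24545145e+01,  2.39268620e-02, -3.90721893e+01,
       -6.14908431e-02,  3.63132334e-02,  2.76507529e-05]), 'ee_pos': array([0.20937926, 0.58853222, 0.22182245]), 'eef_rot': array([ 1.70059082e-01,  9.85433664e-01, -6.29750705e-04, -7.69883883e-05]), 'ft_force': array([-0.06321099,  0.16401084, -0.09213817]), 'torque': array([ 0.02336066, -0.02312696, -0.0076903 ]), 'grip_force': 0.0, 'width': 0.08715357343003452}
```

View pics/top_b.png

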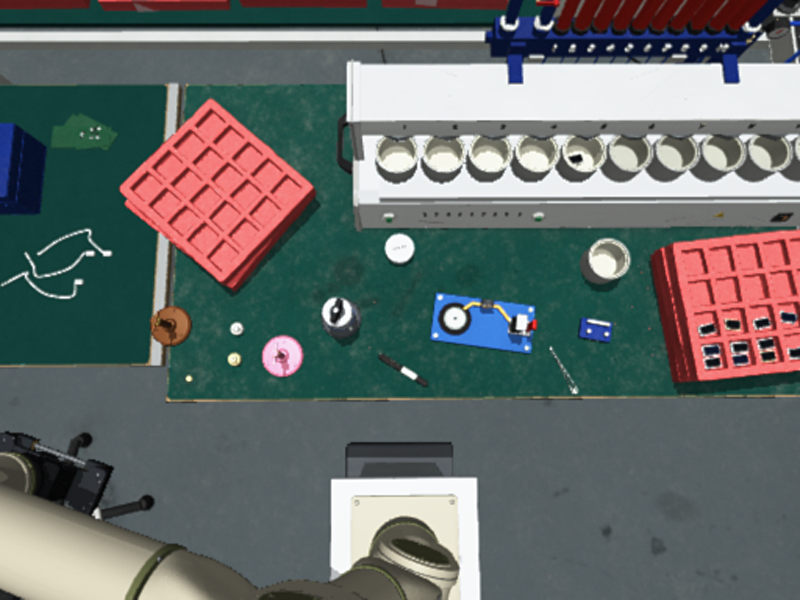

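View pics/scene_b.png

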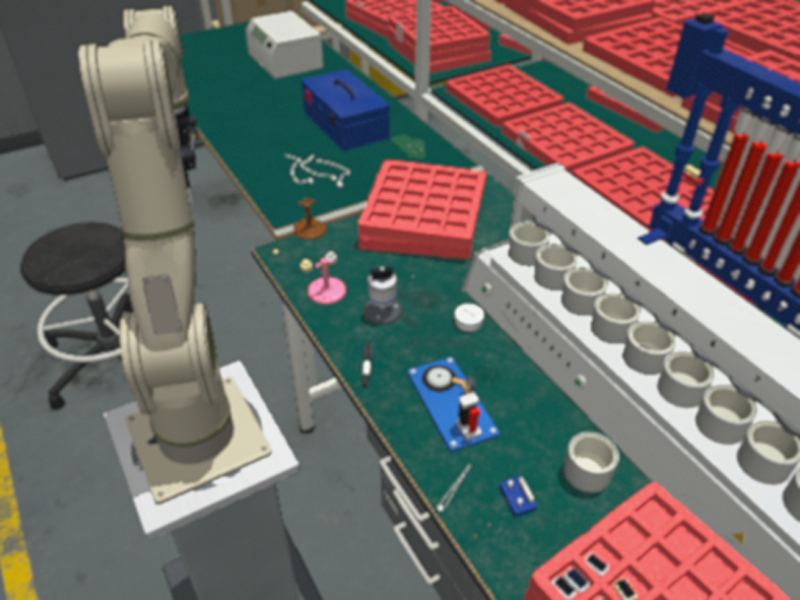

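The top view shows the bell with its black bar on the dark stand at about (340,315). The brown stand at (170,325) and the pink one at (282,355) are look-alikes carrying no bell, so the dark steel stand with the bell is the right one. The blue station is at (483,322), boss at (455,318), red trigger at (533,325). I'll confirm both in an enlarged crop.

```bash
python3 - <<'E'
from h import *
a=cv2.imread('pics/top.png');b=cv2.imread('pics/scene.png')
# crops: bell top (195..245,175..225)x8 ; station top
c1=cv2.resize(a[180:230,195:245],(400,400),interpolation=cv2.INTER_CUBIC)
c2=cv2.resize(b[165:215,220:270],(400,400),interpolation=cv2.INTER_CUBIC)
cv2.imwrite('pics/c_bell.png',np.hstack([c1,c2]))
c3=cv2.resize(a[180:230,270:350],(800,500)[:2],interpolation=cv2.INTER_CUBIC)
cv2.imwrite('pics/c_st.png',c3)
E
```

```text
(no output)
```

View pics/c_bell.png

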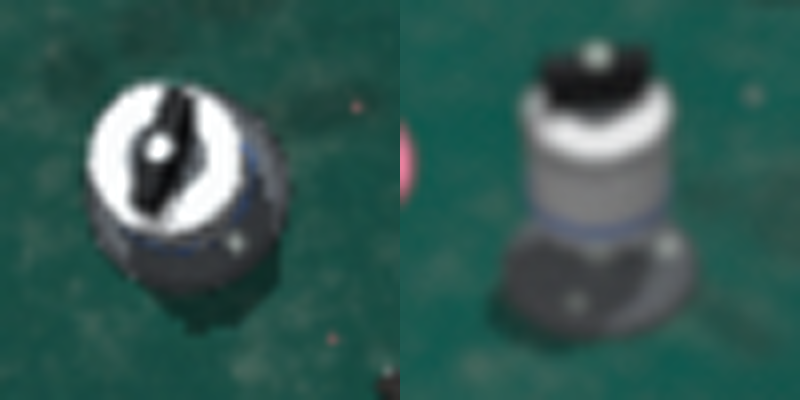

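View pics/c_st.png

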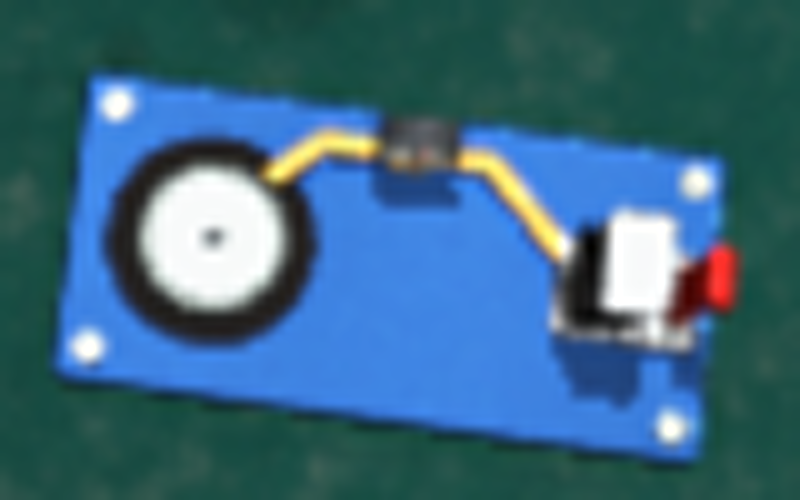

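```bash
cat >> h.py <<'E'
def cb(x,y): return 195+(x+.5)/8-.5,180+(y+.5)/8-.5
def cs(x,y): return 270+(x+.5)/10-.5,180+(y+.5)/10-.5
E
python3 - <<'E'
from h import *
T='top.png'
print('roof',atz(T,*cb(165,158),.106),'bar',atz(T,*cb(163,150),.134))
e=[atz(T,*cb(*p),.134) for p in((182,90),(148,210))];d=e[0]-e[1];print('bar len',np.linalg.norm(d),'ang',np.degrees(np.arctan2(d[1],d[0])))
c2=lambda x,y:(220+(x+.5)/8-.5,165+(y+.5)/8-.5)
print('tri roof',tri((T,*cb(165,158)),('scene.png',*c2(598,110))))
P=[atz(T,*cs(*p),.012) for p in((92,75),(722,160),(698,462),(57,375))]
for i in range(4): print(P[i],np.linalg.norm(P[i]-P[i-1]))
c=sum(P)/4; y=P[0]-P[1]+P[3]-P[2]; a=np.arctan2(y[1],y[0]); yy=np.array([np.cos(a),np.sin(a),0]); xx=np.array([yy[1],-yy[0],0])
print('c',c,'yang',np.degrees(a)); print('boss pred',c+.065*yy,'meas',atz(T,*cs(212,237),.022))
print('grip pred',c-.070*yy,'meas',atz(T,*cs(640,262),.095), 'xx',xx)
print('trig',atz(T,*cs(735,278),.092))
E
```

```text
roof [0.50428335 0.14052893 0.106     ] bar [0.50342054 0.13866568 0.134     ]
bar len 0.05042351387059912 ang -15.147960578446527
tri roof [0.58020596 0.09189943 0.1061797 ]
[ 0.56095736 -0.07751223  0.012     ] 0.10858358927113924
[ 0.52861897 -0.30231515  0.012     ] 0.22711698641494446
[ 0.4209788  -0.28846254  0.012     ] 0.10852788647740269
[ 0.45335175 -0.06297164  0.012     ] 0.22780288183572217
c [ 0.49097672 -0.18281539  0.012     ] yang 81.82206454581286
boss pred [ 0.50022282 -0.11847637  0.012     ] meas [ 0.50077965 -0.11789861  0.022     ]
grip pred [ 0.48101938 -0.25210357  0.012     ] meas [ 0.48159605 -0.25171491  0.095     ] xx [ 0.98983108 -0.14224776  0.        ]
trig [ 0.47638624 -0.2838956   0.092     ]
```

```bash
python3 -m crank '-.18 -.135 0 0 1;-.18 -.135 0 0 1;-.18 -.135 0 0 1;-.18 -.135 0 0 1;-.18 -.135 0 0 1;-.18 -.135 0 0 1;-.18 -.135 0 0 1;-.18 -.135 0 0 1;-.18 -.135 0 0 1;-.18 -.135 0 0 1' 10
python3 - <<'E'
from h import *
print(tri(('top.png',*cb(165,158)),('scene.png',220+198.5/8-.5,165+110/8-.5)))
s=read_state();print(s['joint_positions'])
i=snap('wrist','w1.png')
B=[0.504,.1395,.106]
try: print(proj('w1.png',B), proj('w1.png',[.504,.1395,.134]))
except Exception as e: print(e)
E
```

```text
time: 1.1
ee_pos: [0.4587, 0.212, 0.2224]
eef_rot: [0.17, 0.985, 0.0, -0.0]
ft_force: [0.8, 0.7, -0.1]
width: 0.0871
grip_force: 0.0
[0.50425532 0.14084797 0.10406467]
[-0.76293422  0.06096155  0.25089046  1.78450929 -0.01589881  1.29812643
  0.72087535]
[202.0025189  251.61661981] [196.75347919 266.33104625]
```

View pics/w1.png

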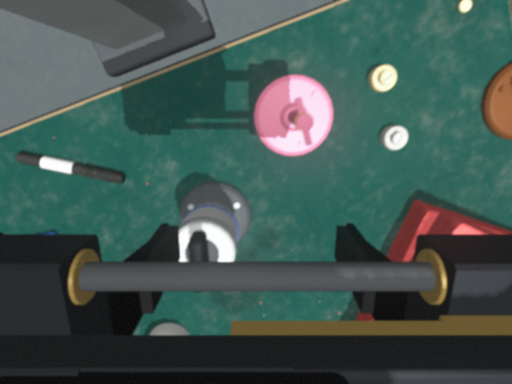

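The wrist view shows the bell's top disc at about (207,243), with the pink look-alike at (293,115). I'll move over the bell and look again.

```bash
python3 -m crank '-.167 -.132 0 0 1;-.167 -.132 0 0 1;0 0 0 -.05 1;0 0 0 0 1' 
python3 - <<'E'
from h import *
i=snap('wrist','w2.png')
print(atz('w1.png',207,244,.106),proj('w2.png',[.504,.1395,.106]), proj('w2.png',[.504,.1395,.134]))
cv2.imwrite('pics/w2_b.png',cv2.resize(i[100:340,100:420],(800,600),interpolation=cv2.INTER_CUBIC))
E
```

```text
time: 1.55
ee_pos: [0.5035, 0.1408, 0.2222]
eef_rot: [0.132, 0.991, -0.0, -0.0]
ft_force: [-1.2, 1.2, 0.1]
width: 0.087
grip_force: 0.0
[0.49811964 0.14710992 0.106     ] [255.72074549 185.96237733] [255.58893618 194.98225026]
```

View pics/w2_b.png

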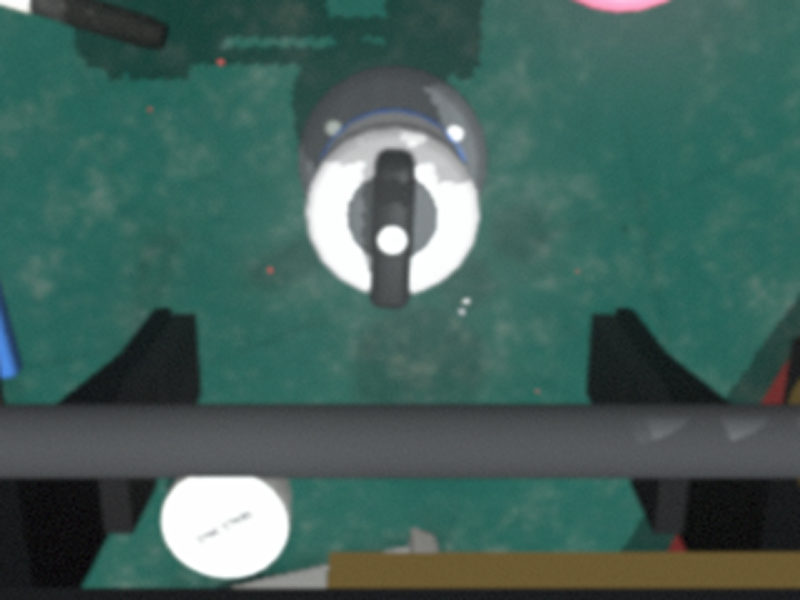

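The bell's top disc is centred at crop (393,210) and the bar runs from (397,150) to (388,305). This agrees with the estimate to within about 1.5 mm, and the bar is about 3° off the tool x axis. I'll descend and grip.

```bash
python3 -m crank '0 0 .2 .03 1;0 0 .2 0 1;0 0 .15 0 1;0 0 0 0 -1;0 0 0 0 -1;0 0 0 0 -1;0 0 0 0 -1;0 0 0 0 -1;0 0 0 0 -1;0 0 0 0 -1' 25
python3 -c "
from bench import read_state as r
s=r();print(s['joint_positions'],s['torque'],s['ft_force'])"
```

```text
time: 2.6
ee_pos: [0.5035, 0.1417, 0.1128]
eef_rot: [0.155, 0.988, 0.0, 0.0]
ft_force: [-0.5, -0.7, 0.5]
width: 0.0389
grip_force: 0.0
[-0.65236664  0.20128214  0.3240269   1.87992286 -0.07276779  1.07127161
  0.96077309] [-0.00599941  0.04221308 -0.01921294] [-0.48378408 -0.71178833  0.53744628]
```

```bash
python3 -m crank '0 0 0 0 -1;0 0 0 0 -1;0 0 0 0 -1;0 0 0 0 -1;0 0 0 0 -1;0 0 0 0 -1;0 0 0 0 -1'
python3 -c "
from bench import read_state as r
s=r();print(s['torque'],s['ft_force'])"
```

```text
time: 3.3
ee_pos: [0.5033, 0.1415, 0.1125]
eef_rot: [0.155, 0.988, -0.0, -0.0]
ft_force: [-1.0, -1.3, 1.4]
width: 0.0136
grip_force: 25.0
[-0.44218381  0.1760737   0.00926188] [-1.01448261 -1.34957506  1.36330289]
```

```bash
python3 -m crank '0 0 -.0125 0 -1;0 0 0 -.085 -1;0 0 0 -.085 -1;0 0 0 -.08 -1;0 0 0 0 -1' 18
python3 -m crank '0 0 -.01 0 -1;0 0 -.01 0 -1;0 0 0 0 -1'
python3 -c "
from bench import read_state as r
s=r();print(s['torque'],s['joint_positions'])"
```

```text
time: 3.8
ee_pos: [0.5031, 0.1418, 0.1148]
eef_rot: [-0.042, 0.999, 0.0, -0.0]
ft_force: [-0.4, 0.3, -3.3]
width: 0.0134
grip_force: 18.0
time: 4.1
ee_pos: [0.5026, 0.1415, 0.1183]
eef_rot: [-0.04, 0.999, -0.0, -0.001]
ft_force: [-0.8, -0.2, -10.5]
width: 0.0137
grip_force: 18.0
[ 0.05248118  0.08712549 -0.00827757] [-0.61728615  0.1935506   0.28383655  1.87305723 -0.06094872  1.08516157
  1.34153163]
```

```bash
for i in 1 ; do python3 -m crank '0 0 .02 0 -1;0 0 0 -.088 -1;0 0 0 0 -1;0 0 -.02 0 -1;0 0 0 0 -1' | grep -E "pos|rot|force"
python3 -m crank '0 0 .02 0 -1;0 0 0 -.088 -1;0 0 0 0 -1;0 0 -.02 0 -1;0 0 0 0 -1' | grep -E "pos|rot|force"
python3 -m crank '0 0 .02 0 -1;0 0 0 -.088 -1;0 0 0 0 -1;0 0 -.02 0 -1;0 0 0 0 -1' | grep -E "pos|rot|force"; done
```

```text
ee_pos: [0.504, 0.1418, 0.1199]
eef_rot: [-0.108, 0.994, 0.0, 0.001]
ft_force: [-0.1, -0.5, -3.0]
grip_force: 18.0
ee_pos: [0.5037, 0.1417, 0.1196]
eef_rot: [-0.177, 0.984, 0.0, 0.0]
ft_force: [1.2, -0.5, -3.4]
grip_force: 18.0
ee_pos: [0.5031, 0.1416, 0.1186]
eef_rot: [-0.244, 0.97, -0.0, -0.0]
ft_force: [2.6, -0.2, -11.2]
grip_force: 18.0
```

The lift was free at about 31° and 39° and blocked at 23° and 46°, so the slot is in line at about 35°. I'll go back 12° and lift.

```bash
python3 -m crank '0 0 .02 0 -1;0 0 0 .066 -1;0 0 0 .066 -1;0 0 0 0 -1;0 0 -.02 0 -1;0 0 -.02 0 -1;0 0 0 0 -1' 25
python3 -c "
from bench import read_state as r
s=r();print(s['torque'])"
```

```text
time: 6.3
ee_pos: [0.5039, 0.1418, 0.1239]
eef_rot: [-0.145, 0.989, 0.0, 0.001]
ft_force: [0.6, -0.1, -4.1]
width: 0.0137
grip_force: 25.0
[0.06695366 0.00681015 0.02232399]
```

```bash
python3 -m crank '0 0 -.03 0 -1;0 0 -.03 0 -1;0 0 -.03 0 -1;0 0 0 0 -1'
python3 -m crank '0 0 -.06 0 -1;0 0 -.08 0 -1;0 0 -.1 0 -1;0 0 -.1 0 -1;0 0 0 0 -1'
```

```text
time: 6.7
ee_pos: [0.504, 0.1419, 0.1422]
eef_rot: [-0.144, 0.99, 0.0, 0.001]
ft_force: [1.0, -0.4, -3.1]
width: 0.014
grip_force: 25.0
time: 7.2
ee_pos: [0.5048, 0.1421, 0.2121]
eef_rot: [-0.144, 0.99, 0.001, 0.002]
ft_force: [0.5, 0.3, -3.3]
width: 0.014
grip_force: 25.0
```

```bash
python3 -m crank '.056 -.177 0 0 -1;.056 -.177 0 0 -1;.056 -.177 0 0 -1;.056 -.177 0 0 -1;.056 -.177 0 0 -1;.056 -.177 0 0 -1;.056 -.177 0 0 -1;0 0 0 .09 -1;0 0 0 .09 -1;0 0 0 .09 -1'
python3 -m crank '0 0 .1 0 -1;0 0 .1 0 -1;0 0 .1 0 -1;0 0 0 0 -1'
python3 - <<'E'
from h import *
s=read_state();print(s['joint_positions'],s['ee_pos'])
i=snap('wrist','w3.png');t=snap('top','t3.png');sc=snap('scene','s3.png')
R_=lambda im,y,x,h,w:cv2.resize(im[y:y+h,x:x+w],(400,300),interpolation=cv2.INTER_CUBIC)
cv2.imwrite('pics/v3.png',np.vstack([np.hstack([cv2.resize(i,(400,300)),R_(i,120,190,90,120)]),np.hstack([R_(t,165,240,60,80),R_(sc,200,240,60,80)])]))
p=s['ee_pos'];print(proj('w3.png',p+[0,0,-.006]),proj('w3.png',p+[0,0,.022]))
E
```

```text
time: 8.2
ee_pos: [0.4985, -0.1185, 0.2081]
eef_rot: [0.07, 0.998, 0.0, -0.001]
ft_force: [-0.4, 0.1, -2.8]
width: 0.0138
grip_force: 25.0
time: 8.6
ee_pos: [0.4969, -0.1178, 0.146]
eef_rot: [0.067, 0.998, -0.0, -0.003]
ft_force: [-1.1, 0.2, -3.3]
width: 0.0138
grip_force: 25.0
[-0.33005433  0.14570126  0.51646098  1.87854866 -0.07791391  1.14256485
  1.65109686] [ 0.4969287  -0.11780994  0.14603569]
[257.16176044 235.48264643] [257.16157397 258.92488051]
```

View pics/v3.png

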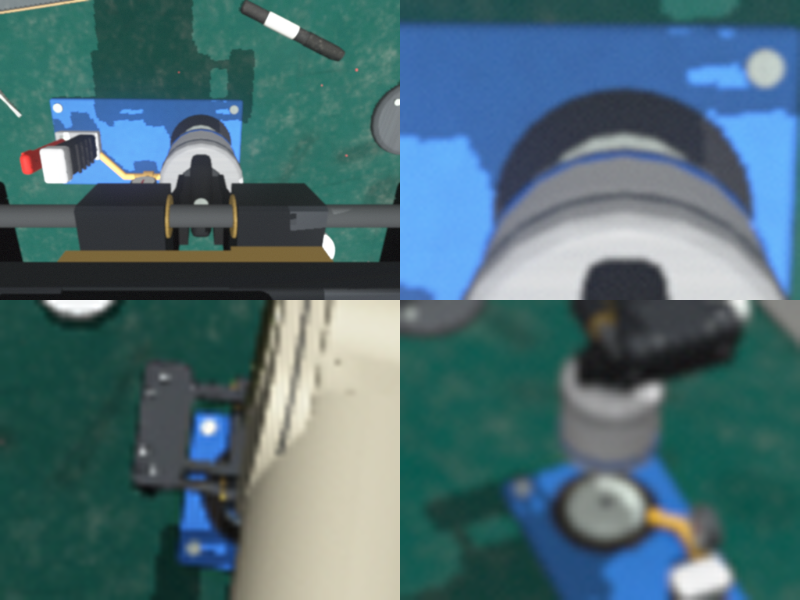

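```bash
python3 - <<'E'
from h import *
p=np.array([.4969,-.1178,.146]);q=R.from_quat([.067,.998,0,0]).as_matrix();tx=q[:,0];print(tx)
f='w3.png'
for n,r,dz in(('roof',.032,-.006),('rim',.032,-.0665),('rim+band',.032,-.060)): print(n,proj(f,p+tx*r+[0,0,dz]),'meas v roof~181 rim~165')
for dx in(0,.002,.004): print(dx,'roof',proj(f,p+tx*(.032+dx)+[0,0,-.006]),'bar end',proj(f,p+tx*(.026+dx)+[0,0,.022]))
b=np.array([.5005,-.118,.022])
# gasket width 255/3.333 px
L,Rr=atz(f,190+97/3.333,180,.012),atz(f,190+352/3.333,180,.012);print('gasket dia',np.linalg.norm(L-Rr))
print('gasket edge pred',proj(f,np.array([.5005,-.118,.014])+tx*.0375),'top boss edge',proj(f,b+tx*.0235))
s='s3.png'
print('scene: boss pred',proj(s,b),'meas',240+205/5,200+205/5)
print('scene bell axis pred',proj(s,p+[0,0,-.006]),proj(s,p+[0,0,-.0665]),'meas u',240+211/5)
E
```

```text
[-0.99102642  0.1336661   0.        ]
roof [257.18304967 181.60660044] meas v roof~181 rim~165
rim [257.17798861 161.08602625] meas v roof~181 rim~165
rim+band [257.17840746 162.78427361] meas v roof~181 rim~165
0 roof [257.18304967 181.60660044] bar end [257.18420808 208.82627499]
0.002 roof [257.18376347 178.06239757] bar end [257.18504781 204.77928169]
0.004 roof [257.18448181 174.49561504] bar end [257.18589382 200.70209559]
gasket dia 0.0737141771644944
gasket edge pred [257.47986501 145.93703197] top boss edge [257.48133069 162.43540814]
scene: boss pred [280.92416198 240.129838  ] meas 281.0 241.0
scene bell axis pred [281.48137078 215.74655132] [280.69842028 228.76037814] meas u 282.2
```

```bash
python3 -m crank '-.0125 0 .09 0 -1;0 0 .09 0 -1;0 0 .09 0 -1;0 0 0 0 -1;0 0 0 0 -1'
python3 - <<'E'
from h import *
i=snap('wrist','w4.png');sc=snap('scene','s4.png')
R_=lambda im,y,x,h,w:cv2.resize(im[y:y+h,x:x+w],(400,300),interpolation=cv2.INTER_CUBIC)
cv2.imwrite('pics/v4.png',np.hstack([R_(i,120,190,90,120),R_(sc,205,250,48,64)]))
print(read_state()['ee_pos'])
E
```

```text
time: 9.25
ee_pos: [0.5021, -0.1187, 0.0961]
eef_rot: [0.067, 0.998, -0.0, 0.0]
ft_force: [-0.4, -0.2, -3.1]
width: 0.0139
grip_force: 25.0
[ 0.50249536 -0.11865281  0.09651394]
```

View pics/v4.png

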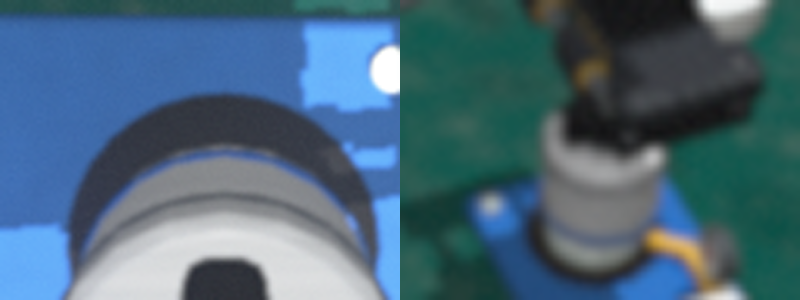

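```bash
python3 -m crank '0 0 0 0 -1;0 0 0 0 -1' | grep pos
python3 - <<'E'
from h import *
f='w4.png';tx=np.array([-.991,.1337,0])
g=atz(f,257,120+95/3.333,.014);L,Rr=atz(f,190+68/3.333,195,.014),atz(f,190+378/3.333,195,.014)
print('gasket centre',g-tx*.0368,(L+Rr)/2)
p=np.array([.5023,-.1187,.0963])
for d in(-.003,-.0015,0,.0015): print(d,'band',proj(f,p+tx*(.032+d)+[0,0,-.060])[1],'roof',proj(f,p+tx*(.032+d)+[0,0,-.006])[1],'bar end',proj(f,p+tx*(.026+d)+[0,0,.022])[1])
print('meas band',120+153/3.333,'rim',120+147/3.333,'roof',120+197/3.333,'bar',120+258/3.333)
s='s4.png'
print('pred bell axis u roof,rim',proj(s,p+[0,0,-.006])[0],proj(s,p+[0,0,-.0665])[0],'meas',250+(603-400)/6.25,250+(597-400)/6.25)
E
```

```text
ee_pos: [0.5019, -0.1185, 0.0957]
gasket centre [ 0.50039643 -0.11850623  0.014     ] [ 0.50115402 -0.1186867   0.014     ]
-0.003 band 166.89291239144106 roof 187.48519811313366 bar end 215.9308020753515
-0.0015 band 164.82741789996348 roof 184.85500451346763 bar end 212.9366310249863
0 band 162.75418985735158 roof 182.2120254889891 bar end 209.92543793561654
0.0015 band 160.67318474861023 roof 179.55616758724403 bar end 206.8970772365097
meas band 165.9045904590459 rim 164.1044104410441 roof 179.10591059105911 bar 197.4077407740774
pred bell axis u roof,rim 282.3719828767269 281.5832286369885 meas 282.48 281.52
```

```bash
python3 -m crank '.009 0 .0 0 -1;0 0 .015 0 -1;0 0 .015 0 -1;0 0 .015 0 -1;0 0 0 0 -1;0 0 0 0 -1' 14
```

```text
time: 10.15
ee_pos: [0.4997, -0.1183, 0.0859]
eef_rot: [0.067, 0.998, -0.0, -0.0]
ft_force: [0.0, 0.3, -3.6]
width: 0.0137
grip_force: 14.0
```

```bash
python3 -m crank '0 0 .01 0 -1;0 0 .01 0 -1;0 0 .01 0 -1;0 0 0 0 -1';  python3 -m crank '0 0 .0075 0 -1;0 0 0 0 -1;0 0 0 0 -1'
```

```text
time: 10.55
ee_pos: [0.4995, -0.1182, 0.0797]
eef_rot: [0.067, 0.998, 0.0, -0.0]
ft_force: [-0.7, 1.0, -2.9]
width: 0.0138
grip_force: 14.0
time: 10.85
ee_pos: [0.4999, -0.1182, 0.0791]
eef_rot: [0.067, 0.998, 0.0, 0.0]
ft_force: [-2.6, 1.6, 5.5]
width: 0.0137
grip_force: 14.0
```

```bash
python3 -m crank '0 0 0 0 .4;0 0 0 0 .4;0 0 0 0 .4;0 0 0 0 .4;0 0 0 0 .4;0 0 0 0 .4;0 0 -.05 0 .4;0 0 -.15 0 .4;0 0 -.2 0 .4;0 0 -.2 0 .4'; python3 -m crank '0 0 0 0 .4;0 0 0 0 .4'
python3 - <<'E'
from h import *
i=snap('wrist','w5.png');sc=snap('scene','s5.png')
cv2.imwrite('pics/v5.png',np.hstack([cv2.resize(i,(400,300)),cv2.resize(sc[205:265,250:330],(400,300),interpolation=cv2.INTER_CUBIC)]))
print(read_state()['ee_pos'])
for z in(.072,.012): print(z,proj('s5.png',[.5005,-.118,z]),proj('w5.png',[.5005,-.118,z]))
y=np.array([.142,.99,0]);c=np.array([.4912,-.183,0])
for k in(-.07,): print(proj('w5.png',c+k*y+[0,0,.095]),proj('w5.png',c-.103*y+[0,0,.082]))
E
```

```text
time: 11.85
ee_pos: [0.4993, -0.1185, 0.2005]
eef_rot: [0.067, 0.998, -0.0, -0.0]
ft_force: [1.4, 0.5, -0.9]
width: 0.0608
grip_force: 0.0
time: 12.05
ee_pos: [0.5002, -0.1183, 0.1997]
eef_rot: [0.067, 0.998, 0.0, 0.001]
ft_force: [-0.9, -0.5, -2.0]
width: 0.0607
grip_force: 0.0
[ 0.49921179 -0.11812149  0.19781326]
0.072 [281.55604035 229.96555714] [257.35468352 181.72215514]
0.012 [280.8010922  242.10951607] [257.25309446 168.08103724]
[102.08408355 187.26835238] [ 72.51824545 183.10132736]
```

View pics/v5.png

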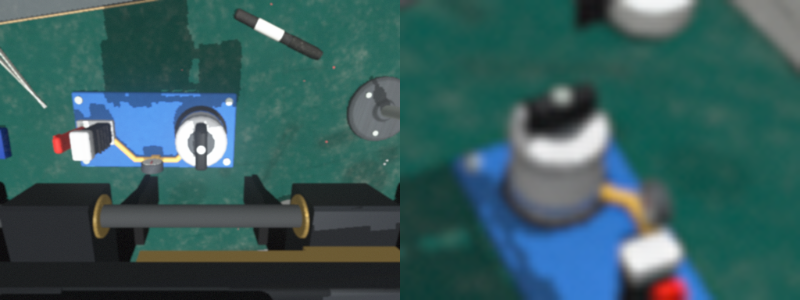

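The bell sits down and upright on the boss: roof disc at wrist pixel (257,180), and the prediction was (257,182). The grip top is at (102,187) and the red trigger at (74,183), both as predicted. I'll check the height of the yellow tube next to the grip.

```bash
python3 - <<'E'
from h import *
for a,b in(((490,158),(173,205)),((562,258),(143.4,175))): 
    X=tri(('top.png',*cs(*a)),('w5.png',*b)); print(X, proj('top.png',X),cs(*a),proj('w5.png',X),b)
E
python3 -m crank '0 -.178 0 0 .42;0 -.178 0 0 .42;0 -.178 0 0 .42;0 -.193 0 0 .42;0 0 -.0 0 .42;0 0 .15 0 .42;0 0 .15 0 .42;0 0 0 0 .42;0 0 0 0 .42'
python3 -c "
from bench import read_state as r
for k in range(1): print(r()['joint_positions'])"
```

```text
[ 0.52809985 -0.21760133  0.02192093] [318.63527548 195.41870634] (318.55, 195.35) [173.30140958 205.17075611] (173, 205)
[ 0.49047677 -0.24140523  0.02437945] [325.92636439 205.8193366 ] (325.75, 205.35) [144.23711481 176.41268467] (143.4, 175)
time: 13.05
ee_pos: [0.4798, -0.262, 0.1383]
eef_rot: [0.067, 0.998, 0.0, -0.001]
ft_force: [0.6, -0.4, 1.1]
width: 0.0616
grip_force: 0.0
[-0.13142157  0.25183013  0.63265619  1.80506972 -0.16224102  1.13897144
  1.99116127]
```

The tube is at z ≈ 24 mm, well below the fingertips. I'll descend over the grip and trigger.

```bash
python3 -m crank '0 0 .12 0 .42;0 0 .12 0 .42;0 0 .12 0 .42;0 0 0 0 .42;0 .02 0 0 .1;0 0 0 0 .1;0 0 0 0 .1;0 0 0 0 .1' 20
python3 - <<'E'
from h import *
i=snap('wrist','w6.png');sc=snap('scene','s6.png')
cv2.imwrite('pics/v6.png',np.hstack([cv2.resize(i,(400,300)),cv2.resize(sc[215:275,265:345],(400,300),interpolation=cv2.INTER_CUBIC)]))
E
```

```text
time: 13.85
ee_pos: [0.4817, -0.2601, 0.0683]
eef_rot: [0.068, 0.998, -0.001, 0.002]
ft_force: [-0.2, -4.9, 4.8]
width: 0.0489
grip_force: 2.7
```

View pics/v6.png

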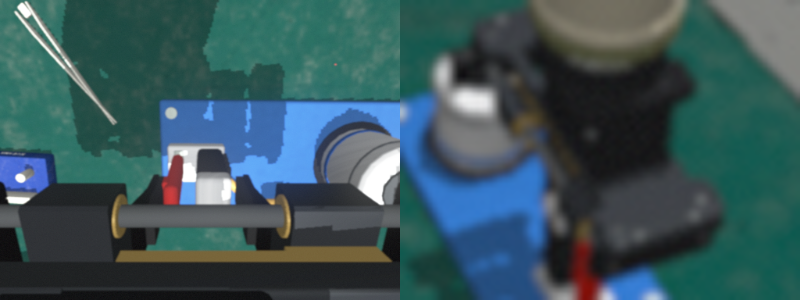

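The trigger and grip are both between the fingers, with the trigger pad just being touched. I'll squeeze.

```bash
python3 -m crank '0 0 0 0 -.1;0 0 0 0 -.2;0 0 0 0 -.3;0 0 0 0 -.4;0 0 0 0 -.4' 20
```

```text
time: 14.45
ee_pos: [0.4819, -0.2594, 0.0684]
eef_rot: [0.067, 0.998, -0.001, 0.002]
ft_force: [-2.0, -1.7, 7.8]
width: 0.0355
grip_force: 20.5
```

```bash
python3 -m crank '0 0 0 0 -.6;0 0 0 0 -.6;0 0 0 0 -.6;0 0 0 0 -.6' 30; python3 - <<'E'
from h import *
sc=snap('scene','s7.png');print(read_state()['width'])
cv2.imwrite('pics/v7.png',cv2.resize(sc[235:285,285:345],(600,500),interpolation=cv2.INTER_CUBIC))
E
```

```text
time: 14.85
ee_pos: [0.4819, -0.2593, 0.0684]
eef_rot: [0.067, 0.998, -0.0, 0.002]
ft_force: [-1.2, -1.8, 7.6]
width: 0.035
grip_force: 30.4
0.034875656718394044
```

Width barely changes from 20 N to 30 N, so the lever is against its stop. It has been held for about 0.5 s, so I'll release.

```bash
python3 -m crank '0 0 0 0 0;0 0 0 0 .42;0 -.01 0 0 .42;0 -.01 0 0 .42;0 0 0 0 .42;0 0 0 0 .42;0 0 -.05 0 .42;0 0 -.15 0 .42;0 0 -.25 0 .42;0 0 -.25 0 .42'; python3 -m crank '0 0 -.2 0 .42;0 0 0 0 .42;0 0 0 0 .42;0 0 0 0 .42'
python3 - <<'E'
from h import *
i=snap('wrist','w8.png');sc=snap('scene','s8.png')
cv2.imwrite('pics/v8.png',np.hstack([cv2.resize(i,(400,300)),cv2.resize(sc[215:275,265:345],(400,300),interpolation=cv2.INTER_CUBIC)]))
E
```

```text
time: 15.9
ee_pos: [0.4795, -0.2622, 0.2085]
eef_rot: [0.067, 0.998, 0.0, -0.001]
ft_force: [1.8, -0.8, -0.0]
width: 0.0619
grip_force: 0.0
time: 16.3
ee_pos: [0.4797, -0.2619, 0.2457]
eef_rot: [0.067, 0.998, 0.0, -0.001]
ft_force: [-0.0, 1.0, -0.2]
width: 0.0622
grip_force: 0.0
```

View pics/v8.png

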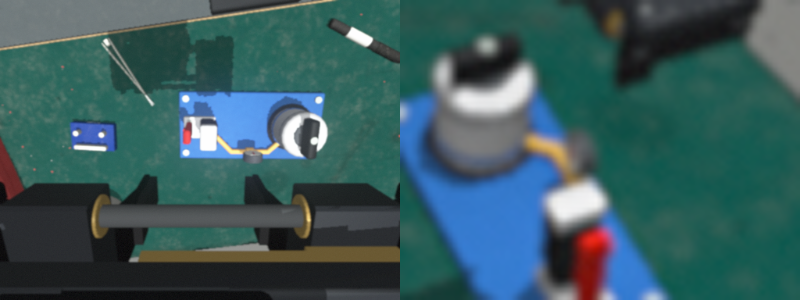

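The bell is seated and upright at (300,133), the trigger has sprung back out at (187,132), and the robot is clear. Handing in.

```bash
python3 -c "
from bench import workorder
print(workorder.close_job())"
```

```text
the job is handed in; nothing more can be done
None
```

I unlocked the bell at about 35° anticlockwise and seated it upright on the station's boss, then squeezed the trigger to its stop, held it about half a second and let it spring back; the job was handed in at about 16 s, and no verdict came back.

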